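# Kit the kart wheel parts, tall axle last

## Task

Finish loading the kart front-wheel kit into the grey three-pocket tray on the garage bench: first stand the tall-barrelled hub on its flange in the empty end pocket, let go of it, and only then stand the long stub axle upright on its flange in the middle pocket, so that it never gets in the way. Both must sit flat on the pocket floor; the dust cap already in the other end pocket stays there, and the low hub and the short axle are not wanted.

Things in the scene. Friction and masses are not known exactly. Their poses are not given: they have to be found in the camera images.
- tray: Grey tray, dark floor, fixed to the bench, 100 (x) x 264 (y) x 20 mm high; floor and walls 5 mm thick. Three pockets along its y, 15 mm deep: middle one (for the axle) at y = 0, 90 (x) x 64 (y) mm inside; end ones 90 x 90 mm inside, at y = +82 mm (empty, for the hub) and y = -82 mm (dust cap). Origin: centre of underside, on the bench; z up; y points to the robot's left within 20 degrees.
- hub: Aluminium wheel hub standing on its round flange: flange 70 mm across, 10 mm thick; barrel above it 44 mm across; 56 mm high overall; 0.25 to 0.5 kg. Origin: centre of the underside; z up its axis; round, so yaw does not matter. A similar hub nearby is only 24 mm high: not wanted.
- axle: Steel stub axle standing on its round flange: flange 50 mm across, 10 mm thick; shoulder 30 mm across up to 45 mm; stem 22 mm across from 45 to 125 mm; thread 16 mm across up to 150 mm; 0.35 to 0.7 kg. Origin: centre of the underside; z up its axis; round, so yaw does not matter. A similar axle nearby is only 84 mm tall: not wanted.
- cap: Steel dust cap, a low dome 52 mm across and 24 mm high, already lying in the tray's end pocket at y = -82 mm and to stay there. Origin: centre of its underside.

How it is judged:
On the way, in this order (a step that is already met when the one before it is completed fails the run):
1. the hub stands flat in the empty end pocket and is let go of, before the axle is in the tray (x of hub in the frame of tray between -0.014 and 0.014 m and y of hub in the frame of tray between 0.068 and 0.096 m and z of hub in the frame of tray between 0.001 and 0.009 m and angle between hub's own z axis and vertical below 0.12 rad and linear speed of hub below 0.02 m/s and contact force between hub and the fingers below 0.2 N), for 0.2 s.
2. then the long axle stands upright on the floor of the middle pocket (x of axle in the frame of tray between -0.023 and 0.023 m and y of axle in the frame of tray between -0.011 and 0.011 m and z of axle in the frame of tray between 0.001 and 0.009 m and angle between axle's own z axis and vertical below 0.12 rad and linear speed of axle below 0.02 m/s), for 0.2 s.
At the end, for the whole second after the job is handed in: Hub in its end pocket (tray x, y within 14 mm of centre), long axle in the middle pocket (x within 23, y within 11 mm), dust cap still in its own (x, y within 24 mm); each upright within 7 degrees, underside within 4 mm of the pocket floor, released and at rest (all of step 1 and all of step 2 and x of cap in the frame of tray between -0.024 and 0.024 m and y of cap in the frame of tray between -0.106 and -0.058 m and z of cap in the frame of tray between 0.001 and 0.009 m and angle between cap's own z axis and vertical below 0.12 rad and linear speed of cap below 0.02 m/s and contact force between axle and the fingers below 0.2 N); the robot touches nothing.
It also fails if it takes over 61 s, if anything falls off the work surface, if the arm or the gripper's body presses on something with over 40 N, if the wrist force passes 120 N, or if a joint passes its speed limit or range.

## Robot

A 7-joint arm with a two-finger parallel gripper is mounted at the origin on the work surface. World frame = base frame: x ahead of the robot, y to its left, z up, the work surface at z = 0. Lengths are in m, angles in rad, forces in N, time in s.
With the tool pointing down it reaches from about 0.425 to 0.925 m from the base axis. Payload 6.8 kg.
Tool frame: the origin (TCP) lies on the centre line of the jaws, within the pads' length; the fingertips stand 19 mm ahead of it and the grasp point (between the pads) is the TCP; z points along the fingers, y is the line along which they close (so a half turn about z gives the same grasp; the last joint's range is limited). The gripper opens to 85 mm and grips with 20 to 120 N. Pads are 22 mm wide; open, the fingers measure 114 mm over their backs; the gripper's body (76 mm by 85 mm) begins 54 mm behind the grasp point. The pads swing forward as they close: fully open they stand 13 mm farther back than shut.
Start: joints at [-1.227, 0.477, 0.022, 1.555, -0.011, 1.109, -0.083], TCP at [0.295, 0.607, 0.25] pointing down, gripper open.
Joint ranges: [-2.96, 2.96], [-0.34, 2.1], [-1.41, 1.46], [0.24, 2.44], [-1.37, 4.51], [0.17, 1.92], [-2.96, 2.96]. Speed limits (rad/s): [2.39, 2.39, 3.14, 3.14, 3.14, 3.14, 3.14].

## Interface

Orientations are given as a rotation vector (axis times angle).
In Python, from bench import r gives the robot as it stands. The module is installed in compiled form; this text tells all that it offers.
- The arm moves only by the tool arm_command, never from a script. Its argument "rows" is a list of rows, each an object of numbers: "fingers": the opening, from -1 (shut) to 1 (fully open); "x", "y", "z": the shift along the tool's x, y, z in m; "ax", "ay", "az": the turn, a rotation vector about the tool's x, y, z in degrees. In form: [{"fingers": .., "x": .., "y": .., "z": .., "ax": .., "ay": .., "az": ..}, ...]. A call has 1 to 10 rows; each row shifts and turns the commanded pose from where the row before left it, along the tool's axes as they then stand; what a row does not reach is not made up. A row lasts 1/12 s, in which the tool goes at most 41.7 mm and 7.16 degrees, less where a joint would pass 70% of its speed; a pose out of reach is approached as far as the arm can. A call is refused whole if a number of a shift passes 0.0417 or a number of a turn 7.16, either way. A call with a gripper value outside its range is refused whole. The fingers move at their own pace and stop on an object; "grip_force" is the grip in N (left out, the last holds). Time passes only in rows, so rows that do not move let the fingers close. It gives the time, the measured TCP pose, the force, the opening and the grip force at its end, in the units of the state.
- r.get_obs(): the state, without advancing time (a new reading comes with each control period).
- r.grab_frame(name): name is "side" or "top"; returns a dict with "frame" (400x640x3 uint8, red, green, blue), "depth" (400x640 float32, m along the optical axis (not along the pixel's ray), 0 where there is no reading), "K" (3x3 intrinsics, pixels), "distortion" ([k1, k2, p1, p2, k3] as OpenCV has them; the pictures are not rectified), "world_from_camera" (4x4, takes a point from camera to world coordinates). Camera axes: x right, y down, z forward; pixel columns grow to the right and rows downward; lengths in m; the calibration is good to about 2 mm. A picture is of the moment at which its call begins.
- r.hand_in(): hands the job in; it is judged then, once.
The state is a dict: "clock": time; "joints": joint angles; "qvel": joint speeds; "tau": joint torques, N m; "tcp_pos": TCP position; "orientation": TCP orientation; "contact_force": force on the tool from outside, world axes, zero at the start; "moment": the same for the moment, N m; "grip_width": finger opening in m; "gripper_force": force on a finger pad.
Only numpy, scipy, OpenCV 4.12 (cv2) and the standard library are available. Lean on these libraries where they do the work, as an engineer would, in place of code of your own. Each camera call takes 0.05 s, during which the arm holds its last target. There are 200 camera calls.

## Working session

There is one attempt and no reset: what is moved stays moved. The work goes in short steps, Python scripts to look and compute and a tool call to move; the robot and the scene stay as the last step left them, time stands still between calls to the robot, and variables do not carry over. Pictures are saved under pics/ and viewed, at most 10 in all, crops included, and the job is handed in when it is done.

Besides the shell and the picture viewer there is one more tool, called as a command line: name --argument value ..., lists and objects as JSON in quotes. arm_command: Moves the arm, as the interface text tells. Its arguments: {"type":"object","properties":{"rows":{"type":"array"},"grip_force":{"type":"number"}},"required":["rows"]}

```bash
mkdir -p pics
cat > h.py <<'E'
import numpy as np, cv2
from bench import r
def grab(n):
    f=r.grab_frame(n); return f
def cloud(f):
    d=f["depth"]; h,w=d.shape
    K=np.array(f["K"],float); D=np.array(f["distortion"],float)
    u,v=np.meshgrid(np.arange(w),np.arange(h))
    p=cv2.undistortPoints(np.stack([u,v],-1).reshape(-1,1,2).astype(float),K,D).reshape(h,w,2)
    c=np.dstack([p*d[...,None],d]); T=np.array(f["world_from_camera"])
    P=c@T[:3,:3].T+T[:3,3]; P[d==0]=np.nan
    return P
E
python3 - <<'E'
from h import *
ims=[]
for n in("top","side"):
    f=grab(n); cv2.imwrite(f"pics/{n}0.png",f["frame"][...,::-1]); np.savez(f"{n}0.npz",P=cloud(f),frame=f["frame"])
    print(n,np.round(f["world_from_camera"],3).tolist(),np.isfinite(cloud(f)[...,0]).mean())
o=r.get_obs();print(o)
E
```

```text
top [[0.013, -0.984, 0.179, 0.386], [-1.0, -0.012, 0.007, -0.059], [-0.005, -0.179, -0.984, 0.743], [0.0, 0.0, 0.0, 1.0]] 0.99601953125
side [[-0.849, -0.345, 0.4, 0.181], [-0.529, 0.58, -0.62, 0.497], [-0.018, -0.738, -0.675, 0.604], [0.0, 0.0, 0.0, 1.0]] 0.95837890625
{'clock': 0.1, 'joints': array([-1.22708411,  0.47774609,  0.02234337,  1.55631451, -0.01151928,
        1.10928101, -0.08310525]), 'qvel': array([-0.00093459, -0.0008763 ,  0.00018867, -0.00220104,  0.00041321,
       -0.00182757,  0.00010929]), 'tau': array([ 4.61857664e-03, -5.97757423e+01,  1.61384247e+00, -2.81951559e+01,
        1.28715090e-02,  4.99189046e-03, -2.71537331e-06]), 'tcp_pos': array([0.29449477, 0.60683612, 0.24941977]), 'orientation': array([-7.03615503e-01, -3.06151374e+00,  2.51219243e-03]), 'contact_force': array([-0.42275428, -0.25103311, -0.76491035]), 'moment': array([-0.0395314 , -0.04247405,  0.01646979]), 'gripper_force': 0.0, 'grip_width': 0.08540352430197806}
```

View pics/top0.png

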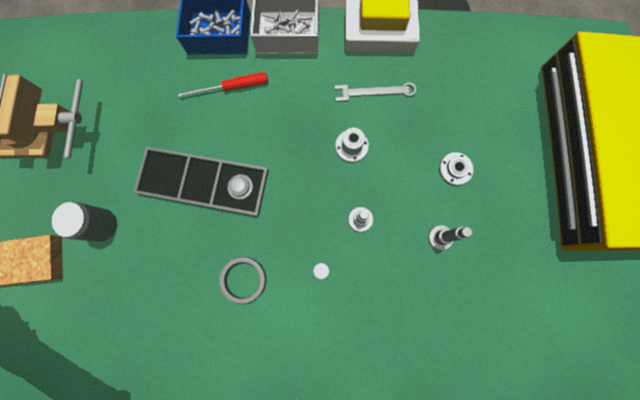

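View pics/side0.png

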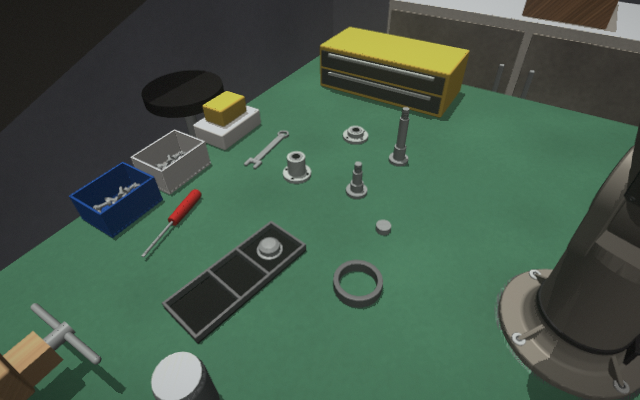

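The top view shows the tall hub at (352,144), the low hub at (456,168), the short axle at (361,218), and the long axle with its base at (440,237) and tip at (466,232). The tray is centred near (200,181), with the cap at (240,186) and the empty end pocket at the left, near (160,175). The side view agrees: tall hub at (296,168), long axle at (400,140).

Run:
```python
from h import *
d=np.load("top0.npz");P=d["P"];F=d["frame"]
def circ(Q):
    A=np.c_[2*Q,np.ones(len(Q))];s=np.linalg.lstsq(A,(Q**2).sum(1),rcond=None)[0]
    return s[:2],np.sqrt(s[2]+s[:2]@s[:2])
S=np.load("side0.npz")["P"]
hsv=cv2.cvtColor(F,cv2.COLOR_RGB2HSV)
def info(name,P,c,h,zl):
    u,v=c;R=P[v-h:v+h,u-h:u+h].reshape(-1,3);
    for a,b in zl:
        q=R[(R[:,2]>a)&(R[:,2]<b)]
        if len(q)>5:
            (x,y),rad=cv2.minEnclosingCircle(q[:,:2].astype(np.float32))
            print(name,(a,b),len(q),"mec",np.round([x,y,rad],4),"med",np.round(np.median(q,0),4))
info("hub top",P,(352,144),24,[(.004,.016),(.05,.062)]); info("hub side",S,(296,168),22,[(.005,.016),(.05,.062)])
info("axle top",P,(448,236),28,[(.004,.016),(.035,.05),(.06,.12),(.14,.16)])
info("axle side",S,(400,140),40,[(.004,.016),(.02,.045),(.06,.12),(.13,.16)])
info("cap",P,(240,186),16,[(.012,.035)])
info("short",P,(361,218),18,[(.005,.016),(.07,.09)])
# tray
R=P[135:225,125:280].reshape(-1,3); m=(R[:,2]>.014)&(R[:,2]<.026)
C=P[140:220,130:272]; hs=hsv[140:220,130:272]
notgreen=(hs[...,1]<90)
for nm,mm in(("rim",(C[...,2]>.015)&(C[...,2]<.027)&notgreen),("notgreen",notgreen)):
    k=cv2.connectedComponents(mm.astype(np.uint8))[1];i=np.argmax(np.bincount(k.ravel())[1:])+1
    q=C[k==i][:,:2];q=q[np.isfinite(q[:,0])].astype(np.float32)
    print(nm,len(q),cv2.minAreaRect(q))
print("bench z",np.nanmedian(P[300:380,300:500,2]),np.nanmedian(S[330:380,250:400,2]))
```

```text
hub top (0.004, 0.016) 384 mec [ 0.6257 -0.104   0.0351] med [ 0.6111 -0.0993  0.0098]
hub top (0.05, 0.062) 386 mec [ 0.6263 -0.1047  0.0225] med [ 0.6247 -0.1046  0.0564]
hub side (0.005, 0.016) 246 mec [ 0.6264 -0.1009  0.0359] med [ 0.6121 -0.0873  0.0107]
hub side (0.05, 0.062) 197 mec [ 0.6274 -0.1026  0.0232] med [ 0.6236 -0.0994  0.0567]
axle top (0.004, 0.016) 236 mec [ 0.44   -0.3213  0.0603] med [ 0.4316 -0.2759  0.0098]
axle top (0.035, 0.05) 86 mec [ 0.436  -0.2847  0.0152] med [ 0.4336 -0.2761  0.0446]
axle top (0.06, 0.12) 140 mec [ 0.4354 -0.2843  0.0111] med [ 0.4333 -0.2765  0.0915]
axle top (0.14, 0.16) 86 mec [ 0.4351 -0.2853  0.0077] med [ 0.4351 -0.2836  0.1497]
axle side (0.004, 0.016) 394 mec [ 0.516  -0.4049  0.1706] med [ 0.4666 -0.336   0.0102]
axle side (0.02, 0.045) 404 mec [ 0.485  -0.4078  0.1503] med [ 0.4555 -0.5354  0.0303]
axle side (0.06, 0.12) 218 mec [ 0.4435 -0.2021  0.0884] med [ 0.4338 -0.2757  0.0878]
axle side (0.13, 0.16) 74 mec [ 0.4334 -0.2835  0.0094] med [ 0.434  -0.2789  0.1441]
cap (0.012, 0.035) 348 mec [0.5334 0.1253 0.0223] med [0.5323 0.1233 0.0259]
short (0.005, 0.016) 268 mec [ 0.4726 -0.1217  0.0254] med [ 0.4669 -0.1188  0.0101]
short (0.07, 0.09) 61 mec [ 0.4699 -0.1212  0.0075] med [ 0.4697 -0.121   0.0841]
rim 1263 ((0.5461562871932983, 0.2088853120803833), (0.2654010057449341, 0.10197775065898895), 80.37503051757812)
notgreen 6260 ((0.5496580004692078, 0.2146880328655243), (0.2782263159751892, 0.10759676992893219), 80.54138946533203)
bench z 8.58444069021802e-05 0.0007897441848365716
```

```bash
cat > go.py <<'E'
import sys
from h import *
from scipy.spatial.transform import Rotation as Ro
t=np.array(eval(sys.argv[1]));o=r.get_obs();R=Ro.from_rotvec(o["orientation"]).as_matrix()
d=R.T@(t-o["tcp_pos"]);print("tool",np.round(d,4),"n",np.abs(d).max()/.036,"pos",o["tcp_pos"].round(4),"z",R[:,2].round(4),"y",R[:,1].round(3),"w",round(o["grip_width"],4),"t",round(o["clock"],2),o["contact_force"].round(1))
E
python3 go.py "[.6263,-.104,.15]"
```

```text
tool [-0.6088 -0.4945  0.1003] n 16.91240620104678 pos [0.2945 0.6068 0.2494] z [-6.0e-04 -1.5e-03 -1.0e+00] y [ 0.437  0.9   -0.002] w 0.0854 t 0.1 [-0.4 -0.3 -0.8]
```

arm_command --rows '[{"fingers": 1, "x": -0.0304, "y": -0.0247}, {"fingers": 1, "x": -0.0304, "y": -0.0247}, {"fingers": 1, "x": -0.0304, "y": -0.0247}, {"fingers": 1, "x": -0.0304, "y": -0.0247}, {"fingers": 1, "x": -0.0304, "y": -0.0247}, {"fingers": 1, "x": -0.0304, "y": -0.0247}, {"fingers": 1, "x": -0.0304, "y": -0.0247}, {"fingers": 1, "x": -0.0304, "y": -0.0247}, {"fingers": 1, "x": -0.0304, "y": -0.0247}, {"fingers": 1, "x": -0.0304, "y": -0.0247}]' --grip_force 60

```text
validation failed for argument at $.ro...
```

arm_command --rows '[{"fingers": 1, "x": -0.0304, "y": -0.0247, "z": 0.01}, {"fingers": 1, "x": -0.0304, "y": -0.0247, "z": 0.01}, {"fingers": 1, "x": -0.0304, "y": -0.0247, "z": 0.01}, {"fingers": 1, "x": -0.0304, "y": -0.0247, "z": 0.01}, {"fingers": 1, "x": -0.0304, "y": -0.0247, "z": 0.01}, {"fingers": 1, "x": -0.0304, "y": -0.0247, "z": 0.01}, {"fingers": 1, "x": -0.0304, "y": -0.0247, "z": 0.01}, {"fingers": 1, "x": -0.0304, "y": -0.0247, "z": 0.01}, {"fingers": 1}, {"fingers": 1}]'

```text
validation failed for argument at $.ro...
```

```bash
python3 go.py "[.6265,-.1037,.037]"
```

```text
tool [-0.6089 -0.4939  0.2133] n 16.913448291770138 pos [0.2945 0.6068 0.2494] z [-6.0e-04 -1.5e-03 -1.0e+00] y [ 0.437  0.9   -0.002] w 0.0854 t 0.1 [-0.4 -0.3 -0.8]
```

All fields are required.

arm_command --rows '[{"fingers": 1, "x": -0.0304, "y": -0.0247, "z": 0, "ax": 0, "ay": 0, "az": 0}, {"fingers": 1, "x": -0.0304, "y": -0.0247, "z": 0, "ax": 0, "ay": 0, "az": 0}, {"fingers": 1, "x": -0.0304, "y": -0.0247, "z": 0, "ax": 0, "ay": 0, "az": 0}, {"fingers": 1, "x": -0.0304, "y": -0.0247, "z": 0, "ax": 0, "ay": 0, "az": 0}, {"fingers": 1, "x": -0.0304, "y": -0.0247, "z": 0, "ax": 0, "ay": 0, "az": 0}, {"fingers": 1, "x": -0.0304, "y": -0.0247, "z": 0, "ax": 0, "ay": 0, "az": 0}, {"fingers": 1, "x": -0.0304, "y": -0.0247, "z": 0, "ax": 0, "ay": 0, "az": 0}, {"fingers": 1, "x": -0.0304, "y": -0.0247, "z": 0, "ax": 0, "ay": 0, "az": 0}, {"fingers": 1, "x": -0.0304, "y": -0.0247, "z": 0, "ax": 0, "ay": 0, "az": 0}, {"fingers": 1, "x": -0.0304, "y": -0.0247, "z": 0, "ax": 0, "ay": 0, "az": 0}]' --grip_force 60

```text
clock: 0.93
tcp_pos: [0.4606, 0.2503, 0.2502]
orientation: [-0.704, -3.061, 0.0]
contact_force: [0.3, 0.1, 0.3]
grip_width: 0.0856
gripper_force: 0.0
```

arm_command --rows '[{"fingers": 1, "x": -0.0304, "y": -0.0247, "z": 0.01, "ax": 0, "ay": 0, "az": 0}, {"fingers": 1, "x": -0.0304, "y": -0.0247, "z": 0.01, "ax": 0, "ay": 0, "az": 0}, {"fingers": 1, "x": -0.0304, "y": -0.0247, "z": 0.01, "ax": 0, "ay": 0, "az": 0}, {"fingers": 1, "x": -0.0304, "y": -0.0247, "z": 0.01, "ax": 0, "ay": 0, "az": 0}, {"fingers": 1, "x": -0.0304, "y": -0.0247, "z": 0.01, "ax": 0, "ay": 0, "az": 0}, {"fingers": 1, "x": -0.0304, "y": -0.0247, "z": 0.01, "ax": 0, "ay": 0, "az": 0}, {"fingers": 1, "x": -0.0304, "y": -0.0247, "z": 0.01, "ax": 0, "ay": 0, "az": 0}, {"fingers": 1, "x": -0.0304, "y": -0.0247, "z": 0.01, "ax": 0, "ay": 0, "az": 0}, {"fingers": 1, "x": 0, "y": 0, "z": 0, "ax": 0, "ay": 0, "az": 0}, {"fingers": 1, "x": 0, "y": 0, "z": 0, "ax": 0, "ay": 0, "az": 0}]'

```text
clock: 1.77
tcp_pos: [0.5926, -0.0349, 0.1692]
orientation: [-0.712, -3.058, 0.003]
contact_force: [-0.9, 0.6, 0.5]
grip_width: 0.0854
gripper_force: 0.0
```

```bash
python3 go.py "[.6265,-.1037,.037]"
```

```text
tool [-0.061  -0.0465  0.1322] n 3.6735754101045175 pos [ 0.5926 -0.0349  0.1692] z [-0.0019 -0.0015 -1.    ] y [ 0.441  0.897 -0.002] w 0.0854 t 1.77 [-0.9  0.6  0.5]
```

arm_command --rows '[{"fingers": 1, "x": -0.0203, "y": -0.0155, "z": 0.01, "ax": 0, "ay": 0, "az": 0}, {"fingers": 1, "x": -0.0203, "y": -0.0155, "z": 0.01, "ax": 0, "ay": 0, "az": 0}, {"fingers": 1, "x": -0.0204, "y": -0.0155, "z": 0.01, "ax": 0, "ay": 0, "az": 0}, {"fingers": 1, "x": 0, "y": 0, "z": 0.02, "ax": 0, "ay": 0, "az": 0}, {"fingers": 1, "x": 0, "y": 0, "z": 0.01, "ax": 0, "ay": 0, "az": 0}, {"fingers": 1, "x": 0, "y": 0, "z": 0, "ax": 0, "ay": 0, "az": 0}]'

```text
clock: 2.27
tcp_pos: [0.6254, -0.0976, 0.1077]
orientation: [-0.699, -3.057, -0.001]
contact_force: [-0.2, 1.2, -0.3]
grip_width: 0.0853
gripper_force: 0.0
```

```bash
python3 go.py "[.6265,-.1037,.037]"
```

```text
tool [-0.004  -0.0049  0.0707] n 1.9625571344053243 pos [ 0.6254 -0.0976  0.1077] z [-0.0053  0.0017 -1.    ] y [ 0.435  0.901 -0.001] w 0.0853 t 2.27 [-0.2  1.2 -0.3]
```

arm_command --rows '[{"fingers": 1, "x": -0.001, "y": -0.002, "z": 0.015, "ax": 0, "ay": 0, "az": 0}, {"fingers": 1, "x": -0.001, "y": -0.001, "z": 0.018, "ax": 0, "ay": 0, "az": 0}, {"fingers": 1, "x": -0.001, "y": -0.001, "z": 0.018, "ax": 0, "ay": 0, "az": 0}, {"fingers": 1, "x": 0, "y": 0, "z": 0.012, "ax": 0, "ay": 0, "az": 0}, {"fingers": 1, "x": 0, "y": 0, "z": 0.005, "ax": 0, "ay": 0, "az": 0}, {"fingers": 1, "x": 0, "y": 0, "z": 0, "ax": 0, "ay": 0, "az": 0}, {"fingers": 1, "x": 0, "y": 0, "z": 0, "ax": 0, "ay": 0, "az": 0}]'

```text
clock: 2.85
tcp_pos: [0.6288, -0.1042, 0.043]
orientation: [0.702, 3.062, 0.001]
contact_force: [-0.1, -0.3, 0.1]
grip_width: 0.0852
gripper_force: 0.0
```

```bash
python3 go.py "[.6265,-.1037,.037]"
```

```text
tool [ 0.0023 -0.0005  0.006 ] n 0.1655679183691995 pos [ 0.6288 -0.1042  0.043 ] z [ 5.e-04  4.e-04 -1.e+00] y [0.436 0.9   0.001] w 0.0852 t 2.85 [-0.1 -0.3  0.1]
```

arm_command --rows '[{"fingers": 1, "x": 0.002, "y": 0, "z": 0.004, "ax": 0, "ay": 0, "az": 0}, {"fingers": -1, "x": 0, "y": 0, "z": 0, "ax": 0, "ay": 0, "az": 0}, {"fingers": -1, "x": 0, "y": 0, "z": 0, "ax": 0, "ay": 0, "az": 0}, {"fingers": -1, "x": 0, "y": 0, "z": 0, "ax": 0, "ay": 0, "az": 0}, {"fingers": -1, "x": 0, "y": 0, "z": 0, "ax": 0, "ay": 0, "az": 0}, {"fingers": -1, "x": 0, "y": 0, "z": 0, "ax": 0, "ay": 0, "az": 0}, {"fingers": -1, "x": 0, "y": 0, "z": 0, "ax": 0, "ay": 0, "az": 0}, {"fingers": -1, "x": 0, "y": 0, "z": 0, "ax": 0, "ay": 0, "az": 0}, {"fingers": -1, "x": 0, "y": 0, "z": 0, "ax": 0, "ay": 0, "az": 0}, {"fingers": -1, "x": 0, "y": 0, "z": 0, "ax": 0, "ay": 0, "az": 0}]'

```text
clock: 3.68
tcp_pos: [0.627, -0.1044, 0.039]
orientation: [0.704, 3.061, 0.0]
contact_force: [-1.3, -0.4, 5.6]
grip_width: 0.042
gripper_force: 61.2
```

```bash
python3 go.py "[.6265,-.1037,.038]";python3 go.py "[.56,.2895,.130]"
```

```text
tool [0.0008 0.0004 0.001 ] n 0.026960031878296792 pos [ 0.627  -0.1044  0.039 ] z [ 9.e-04 -1.e-04 -1.e+00] y [0.437 0.9   0.   ] w 0.042 t 3.68 [-1.3 -0.4  5.6]
tool [ 0.2322  0.325  -0.0911] n 9.02908912744302 pos [ 0.627  -0.1044  0.039 ] z [ 9.e-04 -1.e-04 -1.e+00] y [0.437 0.9   0.   ] w 0.042 t 3.68 [-1.3 -0.4  5.6]
```

arm_command --rows '[{"fingers": -1, "x": 0, "y": 0, "z": -0.008, "ax": 0, "ay": 0, "az": 0}, {"fingers": -1, "x": 0, "y": 0, "z": -0.016, "ax": 0, "ay": 0, "az": 0}, {"fingers": -1, "x": 0, "y": 0, "z": -0.02, "ax": 0, "ay": 0, "az": 0}, {"fingers": -1, "x": 0, "y": 0, "z": -0.02, "ax": 0, "ay": 0, "az": 0}, {"fingers": -1, "x": 0.008, "y": 0.012, "z": -0.016, "ax": 0, "ay": 0, "az": 0}, {"fingers": -1, "x": 0.016, "y": 0.022, "z": -0.01, "ax": 0, "ay": 0, "az": 0}, {"fingers": -1, "x": 0.018, "y": 0.025, "z": 0, "ax": 0, "ay": 0, "az": 0}, {"fingers": -1, "x": 0.018, "y": 0.025, "z": 0, "ax": 0, "ay": 0, "az": 0}, {"fingers": -1, "x": 0.018, "y": 0.025, "z": 0, "ax": 0, "ay": 0, "az": 0}, {"fingers": -1, "x": 0.018, "y": 0.025, "z": 0, "ax": 0, "ay": 0, "az": 0}]'

```text
clock: 4.52
tcp_pos: [0.5976, 0.0597, 0.1282]
orientation: [-0.704, -3.061, 0.0]
contact_force: [0.6, 0.4, -2.9]
grip_width: 0.0422
gripper_force: 61.3
```

arm_command --rows '[{"fingers": -1, "x": 0.018, "y": 0.025, "z": 0, "ax": 0, "ay": 0, "az": 0}, {"fingers": -1, "x": 0.018, "y": 0.025, "z": 0, "ax": 0, "ay": 0, "az": 0}, {"fingers": -1, "x": 0.018, "y": 0.025, "z": 0, "ax": 0, "ay": 0, "az": 0}, {"fingers": -1, "x": 0.018, "y": 0.025, "z": 0, "ax": 0, "ay": 0, "az": 0}, {"fingers": -1, "x": 0.018, "y": 0.025, "z": 0, "ax": 0, "ay": 0, "az": 0}, {"fingers": -1, "x": 0.018, "y": 0.025, "z": 0, "ax": 0, "ay": 0, "az": 0}, {"fingers": -1, "x": 0.014, "y": 0.02, "z": 0, "ax": 0, "ay": 0, "az": 0}, {"fingers": -1, "x": 0.008, "y": 0.012, "z": 0, "ax": 0, "ay": 0, "az": 0}, {"fingers": -1, "x": 0, "y": 0, "z": 0, "ax": 0, "ay": 0, "az": 0}, {"fingers": -1, "x": 0, "y": 0, "z": 0, "ax": 0, "ay": 0, "az": 0}]'

```text
clock: 5.35
tcp_pos: [0.5608, 0.2789, 0.128]
orientation: [-0.701, -3.062, 0.002]
contact_force: [0.6, -0.8, -3.2]
grip_width: 0.0422
gripper_force: 61.4
```

```bash
python3 go.py "[.56,.2895,.045]"
python3 - <<'E'
from h import *
f=grab("side");cv2.imwrite("pics/s1.png",f["frame"][200:400,100:420,::-1].repeat(2,0).repeat(2,1))
E
```

```text
tool [0.0053 0.0093 0.083 ] n 2.3047032102345644 pos [0.5608 0.2789 0.128 ] z [-7.e-04 -9.e-04 -1.e+00] y [ 0.435  0.9   -0.001] w 0.0422 t 5.35 [ 0.6 -0.8 -3.2]
```

View pics/s1.png

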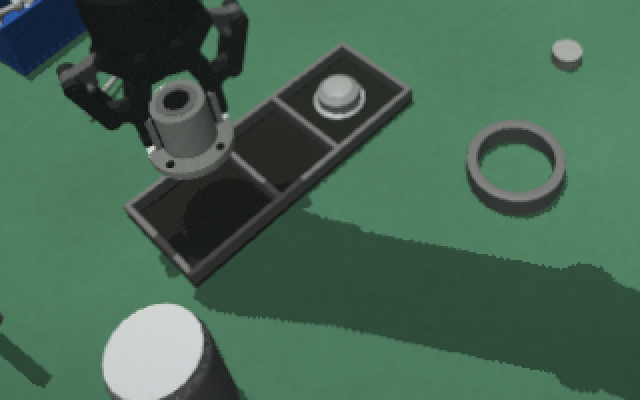

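The side crop shows the hub held upright at (190,130), above the empty pocket; the cap is undisturbed at (338,95). I'm moving on to place the hub.

arm_command --rows '[{"fingers": -1, "x": 0.0025, "y": 0.004, "z": 0.01, "ax": 0, "ay": 0, "az": 0}, {"fingers": -1, "x": 0.0025, "y": 0.004, "z": 0.015, "ax": 0, "ay": 0, "az": 0}, {"fingers": -1, "x": 0, "y": 0, "z": 0.015, "ax": 0, "ay": 0, "az": 0}, {"fingers": -1, "x": 0, "y": 0, "z": 0.008, "ax": 0, "ay": 0, "az": 0}, {"fingers": -1, "x": 0, "y": 0, "z": 0.004, "ax": 0, "ay": 0, "az": 0}, {"fingers": -1, "x": 0, "y": 0, "z": 0, "ax": 0, "ay": 0, "az": 0}, {"fingers": -1, "x": 0, "y": 0, "z": 0, "ax": 0, "ay": 0, "az": 0}, {"fingers": -1, "x": 0, "y": 0, "z": 0, "ax": 0, "ay": 0, "az": 0}]'

```text
clock: 6.07
tcp_pos: [0.5609, 0.2881, 0.0771]
orientation: [0.704, 3.061, 0.001]
contact_force: [-0.1, -0.4, -2.4]
grip_width: 0.0424
gripper_force: 61.4
```

```bash
python3 go.py "[.56,.2895,.045]"
```

```text
tool [0.0015 0.0008 0.0321] n 0.8903041742001291 pos [0.5609 0.2881 0.0771] z [ 1.2e-03  6.0e-04 -1.0e+00] y [0.437 0.899 0.001] w 0.0424 t 6.07 [-0.1 -0.4 -2.4]
```

arm_command --rows '[{"fingers": -1, "x": 0.0015, "y": 0.001, "z": 0.008, "ax": 0, "ay": 0, "az": 0}, {"fingers": -1, "x": 0, "y": 0, "z": 0.008, "ax": 0, "ay": 0, "az": 0}, {"fingers": -1, "x": 0, "y": 0, "z": 0.006, "ax": 0, "ay": 0, "az": 0}, {"fingers": -1, "x": 0, "y": 0, "z": 0.005, "ax": 0, "ay": 0, "az": 0}, {"fingers": -1, "x": 0, "y": 0, "z": 0.003, "ax": 0, "ay": 0, "az": 0}, {"fingers": -1, "x": 0, "y": 0, "z": 0.001, "ax": 0, "ay": 0, "az": 0}, {"fingers": -1, "x": 0, "y": 0, "z": 0, "ax": 0, "ay": 0, "az": 0}, {"fingers": -1, "x": 0, "y": 0, "z": 0, "ax": 0, "ay": 0, "az": 0}, {"fingers": -1, "x": 0, "y": 0, "z": 0, "ax": 0, "ay": 0, "az": 0}]'

```text
clock: 6.82
tcp_pos: [0.5596, 0.2899, 0.0456]
orientation: [0.704, 3.061, 0.001]
contact_force: [0.0, -0.1, -3.8]
grip_width: 0.042
gripper_force: 61.4
```

```bash
python3 go.py "[.56,.2895,.044]"
```

```text
tool [-0.0005 -0.0002  0.0016] n 0.045170576762719745 pos [0.5596 0.2899 0.0456] z [ 6.e-04  4.e-04 -1.e+00] y [0.437 0.9   0.001] w 0.042 t 6.82 [ 0.  -0.1 -3.8]
```

arm_command --rows '[{"fingers": -1, "x": 0, "y": 0, "z": 0.001, "ax": 0, "ay": 0, "az": 0}, {"fingers": -1, "x": 0, "y": 0, "z": 0.001, "ax": 0, "ay": 0, "az": 0}, {"fingers": -1, "x": 0, "y": 0, "z": 0, "ax": 0, "ay": 0, "az": 0}, {"fingers": -1, "x": 0, "y": 0, "z": 0, "ax": 0, "ay": 0, "az": 0}]'

```text
clock: 7.15
tcp_pos: [0.5596, 0.29, 0.044]
orientation: [0.704, 3.061, 0.001]
contact_force: [-1.9, 0.3, 3.5]
grip_width: 0.0419
gripper_force: 61.9
```

arm_command --rows '[{"fingers": 0.5, "x": 0, "y": 0, "z": 0, "ax": 0, "ay": 0, "az": 0}, {"fingers": 0.5, "x": 0, "y": 0, "z": 0, "ax": 0, "ay": 0, "az": 0}, {"fingers": 0.5, "x": 0, "y": 0, "z": 0, "ax": 0, "ay": 0, "az": 0}, {"fingers": 0.5, "x": 0, "y": 0, "z": 0, "ax": 0, "ay": 0, "az": 0}, {"fingers": 0.5, "x": 0, "y": 0, "z": 0, "ax": 0, "ay": 0, "az": 0}, {"fingers": 0.5, "x": 0, "y": 0, "z": 0, "ax": 0, "ay": 0, "az": 0}]'

```text
clock: 7.65
tcp_pos: [0.5594, 0.2898, 0.0432]
orientation: [0.704, 3.062, 0.0]
contact_force: [0.1, -0.2, -0.1]
grip_width: 0.0641
gripper_force: 0.0
```

arm_command --rows '[{"fingers": 0.5, "x": 0, "y": 0, "z": -0.01, "ax": 0, "ay": 0, "az": 0}, {"fingers": 0.5, "x": 0, "y": 0, "z": -0.02, "ax": 0, "ay": 0, "az": 0}, {"fingers": 0.5, "x": 0, "y": 0, "z": -0.03, "ax": 0, "ay": 0, "az": 0}, {"fingers": 0.5, "x": 0, "y": 0, "z": -0.04, "ax": 0, "ay": 0, "az": 0}, {"fingers": 0.5, "x": 0, "y": 0, "z": -0.04, "ax": 0, "ay": 0, "az": 0}, {"fingers": 1, "x": 0, "y": 0, "z": -0.04, "ax": 0, "ay": 0, "az": 0}, {"fingers": 1, "x": 0, "y": 0, "z": -0.03, "ax": 0, "ay": 0, "az": 0}, {"fingers": 1, "x": 0, "y": 0, "z": -0.01, "ax": 0, "ay": 0, "az": 0}]'

```text
clock: 8.32
tcp_pos: [0.5616, 0.2905, 0.2701]
orientation: [0.703, 3.055, 0.011]
contact_force: [1.4, 0.0, -0.2]
grip_width: 0.085
gripper_force: 0.0
```

```bash
python3 go.py "[.435,-.2845,.25]"
python3 - <<'E'
from h import *
f=grab("side");cv2.imwrite("pics/s2.png",f["frame"][200:400,100:420,::-1].repeat(2,0).repeat(2,1))
E
```

```text
tool [-0.1375 -0.5727  0.0161] n 15.907401402064725 pos [0.5616 0.2905 0.2701] z [ 0.0077  0.0052 -1.    ] y [0.437 0.899 0.008] w 0.085 t 8.32 [ 1.4  0.  -0.2]
```

View pics/s2.png

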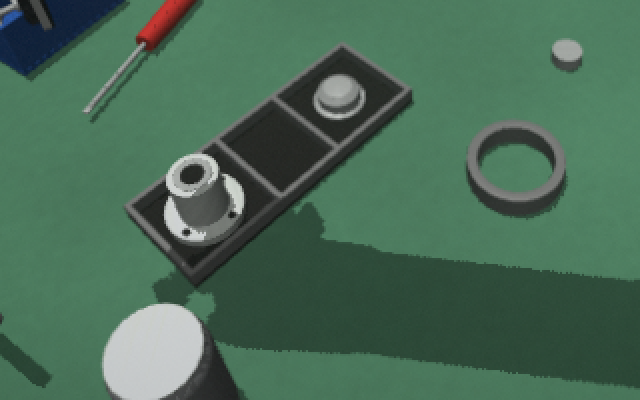

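The side crop shows the hub standing flat in its end pocket at (205,200), the middle pocket empty, and the cap still in place. Next is the axle.

arm_command --rows '[{"fingers": 1, "x": -0.006, "y": -0.025, "z": 0, "ax": 0, "ay": 0, "az": 0}, {"fingers": 1, "x": -0.0085, "y": -0.035, "z": 0, "ax": 0, "ay": 0, "az": 0}, {"fingers": 1, "x": -0.0085, "y": -0.035, "z": 0, "ax": 0, "ay": 0, "az": 0}, {"fingers": 1, "x": -0.0085, "y": -0.035, "z": 0, "ax": 0, "ay": 0, "az": 0}, {"fingers": 1, "x": -0.0085, "y": -0.035, "z": 0, "ax": 0, "ay": 0, "az": 0}, {"fingers": 1, "x": -0.0085, "y": -0.035, "z": 0, "ax": 0, "ay": 0, "az": 0}, {"fingers": 1, "x": -0.0085, "y": -0.035, "z": 0, "ax": 0, "ay": 0, "az": 0}, {"fingers": 1, "x": -0.0085, "y": -0.035, "z": 0, "ax": 0, "ay": 0, "az": 0}, {"fingers": 1, "x": -0.0085, "y": -0.035, "z": 0, "ax": 0, "ay": 0, "az": 0}, {"fingers": 1, "x": -0.0085, "y": -0.035, "z": 0, "ax": 0, "ay": 0, "az": 0}]'

```text
clock: 9.2
tcp_pos: [0.4836, -0.0537, 0.2624]
orientation: [-0.703, -3.06, 0.0]
contact_force: [0.8, -0.0, 0.4]
grip_width: 0.0855
gripper_force: 0.0
```

arm_command --rows '[{"fingers": 1, "x": -0.0085, "y": -0.035, "z": 0, "ax": 0, "ay": 0, "az": 0}, {"fingers": 1, "x": -0.0085, "y": -0.035, "z": 0, "ax": 0, "ay": 0, "az": 0}, {"fingers": 1, "x": -0.0085, "y": -0.035, "z": 0, "ax": 0, "ay": 0, "az": 0}, {"fingers": 1, "x": -0.007, "y": -0.03, "z": 0, "ax": 0, "ay": 0, "az": 0}, {"fingers": 1, "x": -0.004, "y": -0.018, "z": 0, "ax": 0, "ay": 0, "az": 0}, {"fingers": 1, "x": -0.002, "y": -0.009, "z": 0, "ax": 0, "ay": 0, "az": 0}, {"fingers": 1, "x": 0, "y": 0, "z": 0, "ax": 0, "ay": 0, "az": 0}, {"fingers": 1, "x": 0, "y": 0, "z": 0, "ax": 0, "ay": 0, "az": 0}]'

```text
clock: 9.87
tcp_pos: [0.4489, -0.2137, 0.2627]
orientation: [-0.703, -3.061, -0.001]
contact_force: [0.2, 0.2, -0.2]
grip_width: 0.0852
gripper_force: 0.0
```

```bash
python3 go.py "[.435,-.2845,.107]"
python3 - <<'E'
from h import *
P=cloud(grab("top"))
def info(name,P,c,h,zl):
    u,v=c;R=P[v-h:v+h,u-h:u+h].reshape(-1,3)
    for a,b in zl:
        q=R[(R[:,2]>a)&(R[:,2]<b)]
        if len(q)>5: print(name,len(q),np.round(cv2.minEnclosingCircle(q[:,:2].astype(np.float32)),4) if 0 else cv2.minEnclosingCircle(q[:,:2].astype(np.float32)),np.median(q[:,2]))
info("hub",P,(158,175),24,[(.05,.07)])
info("axle",P,(460,234),12,[(.14,.16)])
C=P[140:220,170:272]
E
```

```text
tool [-0.0186 -0.0698  0.1557] n 4.323913924703733 pos [ 0.4489 -0.2137  0.2627] z [-1.1e-03  7.0e-04 -1.0e+00] y [0.436 0.9   0.   ] w 0.0852 t 9.87 [ 0.2  0.2 -0.2]
hub 424 ((0.5593408346176147, 0.28927844762802124), 0.02284017577767372) 0.06176865761015393
axle 25 ((0.43272852897644043, -0.2828347682952881), 0.006165890954434872) 0.14870578042511928
```

arm_command --rows '[{"fingers": 1, "x": -0.005, "y": -0.018, "z": 0, "ax": 0, "ay": 0, "az": 0}, {"fingers": 1, "x": -0.006, "y": -0.025, "z": 0, "ax": 0, "ay": 0, "az": 0}, {"fingers": 1, "x": -0.005, "y": -0.018, "z": 0.01, "ax": 0, "ay": 0, "az": 0}, {"fingers": 1, "x": -0.0025, "y": -0.009, "z": 0.015, "ax": 0, "ay": 0, "az": 0}, {"fingers": 1, "x": 0, "y": 0, "z": 0.015, "ax": 0, "ay": 0, "az": 0}, {"fingers": 1, "x": 0, "y": 0, "z": 0.01, "ax": 0, "ay": 0, "az": 0}, {"fingers": 1, "x": 0, "y": 0, "z": 0, "ax": 0, "ay": 0, "az": 0}, {"fingers": 1, "x": 0, "y": 0, "z": 0, "ax": 0, "ay": 0, "az": 0}]'

```text
clock: 10.58
tcp_pos: [0.4355, -0.2842, 0.2129]
orientation: [-0.7, -3.061, -0.001]
contact_force: [-0.0, 0.8, 0.3]
grip_width: 0.0856
gripper_force: 0.0
```

```bash
python3 go.py "[.435,-.2845,.107]"
```

```text
tool [ 0.0002 -0.0005  0.1059] n 2.941766712776899 pos [ 0.4355 -0.2842  0.2129] z [-1.2e-03  9.0e-04 -1.0e+00] y [0.435 0.901 0.   ] w 0.0856 t 10.58 [-0.   0.8  0.3]
```

arm_command --rows '[{"fingers": 1, "x": 0, "y": 0, "z": 0.015, "ax": 0, "ay": 0, "az": 0}, {"fingers": 1, "x": 0, "y": 0, "z": 0.02, "ax": 0, "ay": 0, "az": 0}, {"fingers": 1, "x": 0, "y": 0, "z": 0.02, "ax": 0, "ay": 0, "az": 0}, {"fingers": 1, "x": 0, "y": 0, "z": 0.02, "ax": 0, "ay": 0, "az": 0}, {"fingers": 1, "x": 0, "y": 0, "z": 0.015, "ax": 0, "ay": 0, "az": 0}, {"fingers": 1, "x": 0, "y": 0, "z": 0.008, "ax": 0, "ay": 0, "az": 0}, {"fingers": 1, "x": 0, "y": 0, "z": 0.004, "ax": 0, "ay": 0, "az": 0}, {"fingers": 1, "x": 0, "y": 0, "z": 0, "ax": 0, "ay": 0, "az": 0}, {"fingers": 1, "x": 0, "y": 0, "z": 0, "ax": 0, "ay": 0, "az": 0}]'

```text
clock: 11.33
tcp_pos: [0.4358, -0.2859, 0.1121]
orientation: [0.703, 3.061, -0.0]
contact_force: [0.4, -0.4, 0.3]
grip_width: 0.0855
gripper_force: 0.0
```

```bash
python3 go.py "[.435,-.2845,.107]"
```

```text
tool [0.0013 0.0009 0.0051] n 0.14280507668215847 pos [ 0.4358 -0.2859  0.1121] z [ 1.3e-03 -4.0e-04 -1.0e+00] y [0.436 0.9   0.   ] w 0.0855 t 11.33 [ 0.4 -0.4  0.3]
```

arm_command --rows '[{"fingers": 1, "x": 0.001, "y": 0.001, "z": 0.004, "ax": 0, "ay": 0, "az": 0}, {"fingers": 0.2, "x": 0, "y": 0, "z": 0, "ax": 0, "ay": 0, "az": 0}, {"fingers": -0.1, "x": 0, "y": 0, "z": 0, "ax": 0, "ay": 0, "az": 0}, {"fingers": -0.25, "x": 0, "y": 0, "z": 0, "ax": 0, "ay": 0, "az": 0}, {"fingers": -0.35, "x": 0, "y": 0, "z": 0, "ax": 0, "ay": 0, "az": 0}, {"fingers": -0.42, "x": 0, "y": 0, "z": 0, "ax": 0, "ay": 0, "az": 0}, {"fingers": -0.48, "x": 0, "y": 0, "z": 0, "ax": 0, "ay": 0, "az": 0}, {"fingers": -1, "x": 0, "y": 0, "z": 0, "ax": 0, "ay": 0, "az": 0}, {"fingers": -1, "x": 0, "y": 0, "z": 0, "ax": 0, "ay": 0, "az": 0}, {"fingers": -1, "x": 0, "y": 0, "z": 0, "ax": 0, "ay": 0, "az": 0}]' --grip_force 80

```text
clock: 12.17
tcp_pos: [0.4345, -0.2851, 0.1076]
orientation: [0.705, 3.061, -0.001]
contact_force: [-1.4, -1.7, 5.2]
grip_width: 0.0197
gripper_force: 78.0
```

arm_command --rows '[{"fingers": -1, "x": 0, "y": 0, "z": 0, "ax": 0, "ay": 0, "az": 0}, {"fingers": -1, "x": 0, "y": 0, "z": 0, "ax": 0, "ay": 0, "az": 0}, {"fingers": -1, "x": 0, "y": 0, "z": 0, "ax": 0, "ay": 0, "az": 0}]'

```text
clock: 12.42
tcp_pos: [0.4345, -0.285, 0.1076]
orientation: [0.704, 3.061, -0.001]
contact_force: [-1.0, -1.9, 5.1]
grip_width: 0.0194
gripper_force: 78.0
```

```bash
python3 go.py "[.546,.209,.217]"
```

```text
tool [ 0.1156  0.493  -0.1097] n 13.694610526618318 pos [ 0.4345 -0.285   0.1076] z [ 3.e-04 -7.e-04 -1.e+00] y [ 0.437  0.899 -0.001] w 0.0194 t 12.42 [-1.  -1.9  5.1]
```

arm_command --rows '[{"fingers": -1, "x": 0, "y": 0, "z": -0.008, "ax": 0, "ay": 0, "az": 0}, {"fingers": -1, "x": 0, "y": 0, "z": -0.016, "ax": 0, "ay": 0, "az": 0}, {"fingers": -1, "x": 0, "y": 0, "z": -0.02, "ax": 0, "ay": 0, "az": 0}, {"fingers": -1, "x": 0, "y": 0, "z": -0.02, "ax": 0, "ay": 0, "az": 0}, {"fingers": -1, "x": 0, "y": 0, "z": -0.02, "ax": 0, "ay": 0, "az": 0}, {"fingers": -1, "x": 0, "y": 0, "z": -0.016, "ax": 0, "ay": 0, "az": 0}, {"fingers": -1, "x": 0.002, "y": 0.008, "z": -0.01, "ax": 0, "ay": 0, "az": 0}, {"fingers": -1, "x": 0.004, "y": 0.016, "z": 0, "ax": 0, "ay": 0, "az": 0}, {"fingers": -1, "x": 0.006, "y": 0.025, "z": 0, "ax": 0, "ay": 0, "az": 0}, {"fingers": -1, "x": 0.007, "y": 0.03, "z": 0, "ax": 0, "ay": 0, "az": 0}]'

```text
clock: 13.25
tcp_pos: [0.4509, -0.2047, 0.2171]
orientation: [-0.708, -3.059, 0.0]
contact_force: [0.7, 0.4, -5.7]
grip_width: 0.0195
gripper_force: 78.5
```

arm_command --rows '[{"fingers": -1, "x": 0.007, "y": 0.03, "z": 0, "ax": 0, "ay": 0, "az": 0}, {"fingers": -1, "x": 0.007, "y": 0.03, "z": 0, "ax": 0, "ay": 0, "az": 0}, {"fingers": -1, "x": 0.007, "y": 0.03, "z": 0, "ax": 0, "ay": 0, "az": 0}, {"fingers": -1, "x": 0.007, "y": 0.03, "z": 0, "ax": 0, "ay": 0, "az": 0}, {"fingers": -1, "x": 0.007, "y": 0.03, "z": 0, "ax": 0, "ay": 0, "az": 0}, {"fingers": -1, "x": 0.007, "y": 0.03, "z": 0, "ax": 0, "ay": 0, "az": 0}, {"fingers": -1, "x": 0.007, "y": 0.03, "z": 0, "ax": 0, "ay": 0, "az": 0}, {"fingers": -1, "x": 0.007, "y": 0.03, "z": 0, "ax": 0, "ay": 0, "az": 0}, {"fingers": -1, "x": 0.007, "y": 0.03, "z": 0, "ax": 0, "ay": 0, "az": 0}, {"fingers": -1, "x": 0.007, "y": 0.03, "z": 0, "ax": 0, "ay": 0, "az": 0}]'

```text
clock: 14.08
tcp_pos: [0.5188, 0.0974, 0.2166]
orientation: [-0.702, -3.06, 0.001]
contact_force: [0.7, -0.3, -6.6]
grip_width: 0.0194
gripper_force: 78.5
```

arm_command --rows '[{"fingers": -1, "x": 0.007, "y": 0.028, "z": 0, "ax": 0, "ay": 0, "az": 0}, {"fingers": -1, "x": 0.006, "y": 0.022, "z": 0, "ax": 0, "ay": 0, "az": 0}, {"fingers": -1, "x": 0.004, "y": 0.016, "z": 0, "ax": 0, "ay": 0, "az": 0}, {"fingers": -1, "x": 0.002, "y": 0.01, "z": 0, "ax": 0, "ay": 0, "az": 0}, {"fingers": -1, "x": 0, "y": 0.005, "z": 0, "ax": 0, "ay": 0, "az": 0}, {"fingers": -1, "x": 0, "y": 0, "z": 0, "ax": 0, "ay": 0, "az": 0}, {"fingers": -1, "x": 0, "y": 0, "z": 0, "ax": 0, "ay": 0, "az": 0}]'

```text
clock: 14.67
tcp_pos: [0.5382, 0.1749, 0.2171]
orientation: [-0.706, -3.061, 0.002]
contact_force: [0.3, -0.3, -5.7]
grip_width: 0.0193
gripper_force: 78.6
```

```bash
python3 go.py "[.546,.209,.1126]"
python3 - <<'E'
from h import *
f=grab("side");cv2.imwrite("pics/s3.png",f["frame"][100:400,100:420,::-1].repeat(2,0).repeat(2,1))
E
```

```text
tool [0.0079 0.0342 0.1044] n 2.901232058588662 pos [0.5382 0.1749 0.2171] z [-7.0e-04 -1.2e-03 -1.0e+00] y [ 0.438  0.899 -0.001] w 0.0193 t 14.67 [ 0.3 -0.3 -5.7]
```

View pics/s3.png

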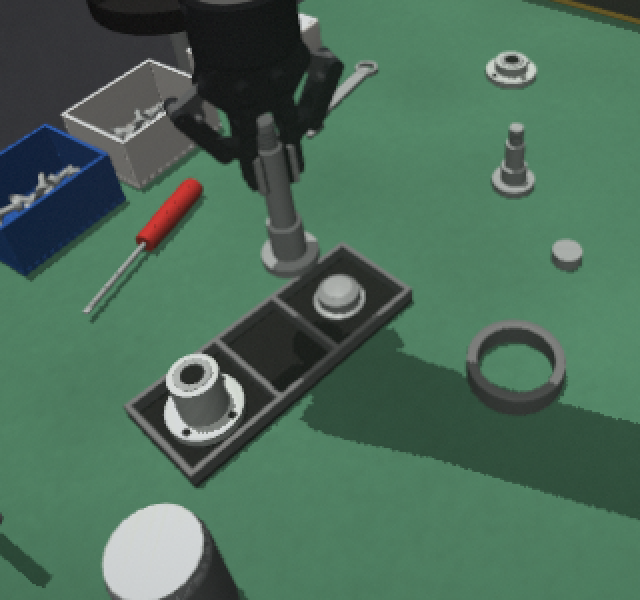

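The side crop shows the axle gripped near its top, with its flange at (290,255), short of the middle pocket at (277,345). The hub at (200,400) and the cap at (338,295) are in place. I'll finish the sideways move, then check tilt and position.

arm_command --rows '[{"fingers": -1, "x": 0.002, "y": 0.008, "z": 0.008, "ax": 0, "ay": 0, "az": 0}, {"fingers": -1, "x": 0.003, "y": 0.012, "z": 0.012, "ax": 0, "ay": 0, "az": 0}, {"fingers": -1, "x": 0.002, "y": 0.009, "z": 0.012, "ax": 0, "ay": 0, "az": 0}, {"fingers": -1, "x": 0.001, "y": 0.005, "z": 0.008, "ax": 0, "ay": 0, "az": 0}, {"fingers": -1, "x": 0, "y": 0, "z": 0, "ax": 0, "ay": 0, "az": 0}, {"fingers": -1, "x": 0, "y": 0, "z": 0, "ax": 0, "ay": 0, "az": 0}, {"fingers": -1, "x": 0, "y": 0, "z": 0, "ax": 0, "ay": 0, "az": 0}, {"fingers": -1, "x": 0, "y": 0, "z": 0, "ax": 0, "ay": 0, "az": 0}]'

```text
clock: 15.38
tcp_pos: [0.5464, 0.2101, 0.1777]
orientation: [0.705, 3.061, 0.0]
contact_force: [-0.3, -0.5, -5.9]
grip_width: 0.0194
gripper_force: 78.5
```

```bash
python3 go.py "[.546,.209,.1126]"
python3 - <<'E'
from h import *
o=r.get_obs();t=o["tcp_pos"]
P=cloud(grab("side")).reshape(-1,3)
for a,b in((-.108,-.097),(-.092,-.065),(-.06,-.03)):
    q=P[(np.hypot(P[:,0]-t[0],P[:,1]-t[1])<.04)&(P[:,2]>t[2]+a)&(P[:,2]<t[2]+b)]
    if len(q)>5:
        A=np.c_[2*q[:,:2],np.ones(len(q))];s=np.linalg.lstsq(A,(q[:,:2]**2).sum(1),rcond=None)[0]
        print(len(q),"off",(s[:2]-t[:2]).round(4),"r",np.sqrt(s[2]+s[:2]@s[:2]).round(4),"mec",cv2.minEnclosingCircle((q[:,:2]-t[:2]).astype(np.float32)),q[:,2].min().round(4))
E
```

```text
tool [-0.0001 -0.0012  0.0651] n 1.809469350198513 pos [0.5464 0.2101 0.1777] z [ 8.e-04 -0.e+00 -1.e+00] y [0.437 0.899 0.   ] w 0.0194 t 15.38 [-0.3 -0.5 -5.9]
118 off [-0.0011  0.0016] r 0.021 mec ((-0.0001532263122498989, 0.0008018084918148816), 0.024255281314253807) 0.0718
179 off [-0.0001  0.0007] r 0.013 mec ((-0.0009174354490824044, 0.0016446297522634268), 0.014100385829806328) 0.0859
157 off [-0.0007  0.0009] r 0.0091 mec ((-0.0030789754819124937, 0.002993489382788539), 0.010949632152915001) 0.1178
```

The axle hangs straight, within about 1 mm of the tool axis.

arm_command --rows '[{"fingers": -1, "x": 0, "y": -0.001, "z": 0.008, "ax": 0, "ay": 0, "az": 0}, {"fingers": -1, "x": 0, "y": 0, "z": 0.012, "ax": 0, "ay": 0, "az": 0}, {"fingers": -1, "x": 0, "y": 0, "z": 0.014, "ax": 0, "ay": 0, "az": 0}, {"fingers": -1, "x": 0, "y": 0, "z": 0.012, "ax": 0, "ay": 0, "az": 0}, {"fingers": -1, "x": 0, "y": 0, "z": 0.008, "ax": 0, "ay": 0, "az": 0}, {"fingers": -1, "x": 0, "y": 0, "z": 0.005, "ax": 0, "ay": 0, "az": 0}, {"fingers": -1, "x": 0, "y": 0, "z": 0.003, "ax": 0, "ay": 0, "az": 0}, {"fingers": -1, "x": 0, "y": 0, "z": 0, "ax": 0, "ay": 0, "az": 0}, {"fingers": -1, "x": 0, "y": 0, "z": 0, "ax": 0, "ay": 0, "az": 0}, {"fingers": -1, "x": 0, "y": 0, "z": 0, "ax": 0, "ay": 0, "az": 0}]'

```text
clock: 16.27
tcp_pos: [0.546, 0.21, 0.1159]
orientation: [0.704, 3.061, 0.001]
contact_force: [0.2, 0.7, -5.0]
grip_width: 0.0196
gripper_force: 78.7
```

```bash
python3 go.py "[.546,.209,.1126]"
```

```text
tool [-0.0004 -0.0009  0.0033] n 0.0920056167393076 pos [0.546  0.21   0.1159] z [ 1.1e-03  6.0e-04 -1.0e+00] y [0.437 0.9   0.001] w 0.0196 t 16.27 [ 0.2  0.7 -5. ]
```

arm_command --rows '[{"fingers": -1, "x": 0, "y": 0, "z": 0.0015, "ax": 0, "ay": 0, "az": 0}, {"fingers": -1, "x": 0, "y": 0, "z": 0.001, "ax": 0, "ay": 0, "az": 0}, {"fingers": -1, "x": 0, "y": 0, "z": 0.0005, "ax": 0, "ay": 0, "az": 0}, {"fingers": -1, "x": 0, "y": 0, "z": 0, "ax": 0, "ay": 0, "az": 0}, {"fingers": -1, "x": 0, "y": 0, "z": 0, "ax": 0, "ay": 0, "az": 0}, {"fingers": -1, "x": 0, "y": 0, "z": 0, "ax": 0, "ay": 0, "az": 0}]'

```text
clock: 16.77
tcp_pos: [0.5457, 0.2099, 0.1127]
orientation: [0.704, 3.061, 0.001]
contact_force: [-0.6, -0.8, -0.4]
grip_width: 0.0198
gripper_force: 79.6
```

arm_command --rows '[{"fingers": -1, "x": 0, "y": 0, "z": 0.0004, "ax": 0, "ay": 0, "az": 0}, {"fingers": -0.4, "x": 0, "y": 0, "z": 0, "ax": 0, "ay": 0, "az": 0}, {"fingers": -0.2, "x": 0, "y": 0, "z": 0, "ax": 0, "ay": 0, "az": 0}, {"fingers": 0.2, "x": 0, "y": 0, "z": 0, "ax": 0, "ay": 0, "az": 0}, {"fingers": 0.6, "x": 0, "y": 0, "z": 0, "ax": 0, "ay": 0, "az": 0}, {"fingers": 0.6, "x": 0, "y": 0, "z": 0, "ax": 0, "ay": 0, "az": 0}, {"fingers": 0.6, "x": 0, "y": 0, "z": 0, "ax": 0, "ay": 0, "az": 0}]'

```text
clock: 17.35
tcp_pos: [0.5456, 0.2098, 0.1119]
orientation: [0.704, 3.062, 0.0]
contact_force: [0.6, -0.2, 0.2]
grip_width: 0.0686
gripper_force: 0.0
```

arm_command --rows '[{"fingers": 0.6, "x": 0, "y": 0, "z": -0.01, "ax": 0, "ay": 0, "az": 0}, {"fingers": 0.6, "x": 0, "y": 0, "z": -0.015, "ax": 0, "ay": 0, "az": 0}, {"fingers": 0.6, "x": 0, "y": 0, "z": -0.02, "ax": 0, "ay": 0, "az": 0}, {"fingers": 0.6, "x": 0, "y": 0, "z": -0.02, "ax": 0, "ay": 0, "az": 0}, {"fingers": 0.6, "x": 0, "y": 0, "z": -0.02, "ax": 0, "ay": 0, "az": 0}, {"fingers": 0.6, "x": 0, "y": 0, "z": -0.02, "ax": 0, "ay": 0, "az": 0}, {"fingers": 0.6, "x": 0, "y": 0, "z": -0.01, "ax": 0, "ay": 0, "az": 0}, {"fingers": 0.6, "x": 0, "y": 0, "z": -0.005, "ax": 0, "ay": 0, "az": 0}, {"fingers": 0.6, "x": 0, "y": 0, "z": 0, "ax": 0, "ay": 0, "az": 0}, {"fingers": 0.6, "x": 0, "y": 0, "z": 0, "ax": 0, "ay": 0, "az": 0}]'

```text
clock: 18.18
tcp_pos: [0.5451, 0.2097, 0.2313]
orientation: [-0.703, -3.061, 0.001]
contact_force: [0.3, 0.5, -0.6]
grip_width: 0.0688
gripper_force: 0.0
```

Run:
```python
from h import *
f=grab("side");cv2.imwrite("pics/s4.png",f["frame"][100:400,100:420,::-1].repeat(2,0).repeat(2,1))
P=cloud(f).reshape(-1,3);c=np.array([.5462,.2089])
m=np.hypot(*(P[:,:2]-c).T)<.035
for a,b in((.012,.018),(.06,.12),(.135,.16)):
    q=P[m&(P[:,2]>a)&(P[:,2]<b)]
    if len(q): print(a,len(q),(np.array(cv2.minEnclosingCircle(q[:,:2].astype(np.float32))[0])-c).round(4),q[:,2].max().round(4))
o=r.get_obs();print(o["tcp_pos"],o["contact_force"],o["clock"])
```

```text
0.012 246 [-0.0018 -0.0046] 0.0179
0.06 279 [-0.0016  0.0025] 0.12
0.135 128 [-0.0005 -0.0002] 0.1569
[0.54482291 0.20963833 0.23080242] [-0.63626091 -0.31023118 -0.08061016] 18.2333
```

View pics/s4.png

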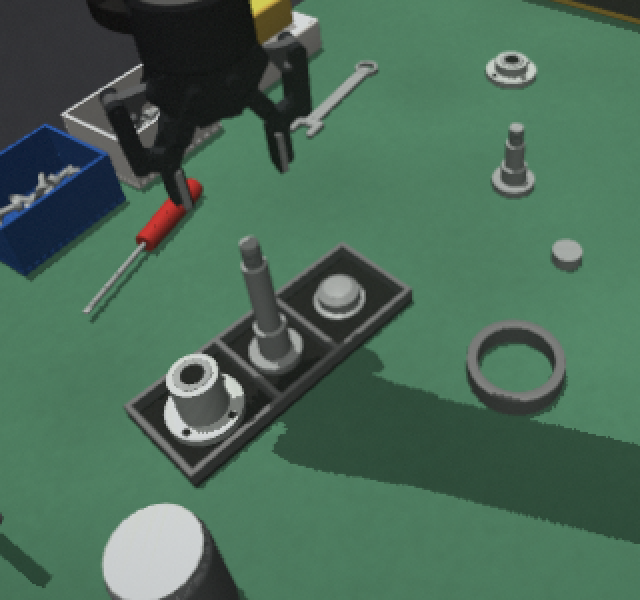

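The axle stands upright in the middle pocket, with its flange at (275,350) and tip at (248,243). The hub at (200,400) and the cap at (338,295) are in place, and the gripper is clear above.

```bash
python3 -c "
from bench import r
print(r.hand_in())"
```

```text
the job is handed in; nothing more can be done
None
```

I stood the tall hub in its end pocket, then the long axle upright in the middle pocket. Both were released, the cap is still in its pocket, and I handed the job in at about 18 s of the 61 s; the hand-in returned no verdict.

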